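Refit the twist-lock rotor of a bench centrifuge

ROBOT

A 6-joint arm with a two-finger parallel gripper is mounted at the origin on a cart in front of the work surface, level with it; the furniture and walls round the work are solid. World frame = base frame: x ahead of the robot, y to its left, z up, the work surface at z = 0. Lengths are in m, angles in rad, forces in N, time in s.
With the tool pointing down it reaches from about 0.35 to 1 m from the base axis. Payload 7.1 kg.
Tool frame: the origin (TCP) lies between the finger pads; the fingertips stand 22 mm ahead of it and the grasp point (between the pads) lies 3 mm ahead of it; z points along the fingers, y is the line along which they close (so a half turn about z gives the same grasp; the last joint's range is limited). The gripper opens to 85 mm and grips with 20 to 120 N. Pads are 22 mm wide; open, the fingers measure 114 mm over their backs; the gripper's body (76 mm by 85 mm) begins 54 mm behind the grasp point. The pads swing forward as they close: fully open they stand 13 mm farther back than shut.
Start: joints at [-1.141, 0.423, 1.63, -0, 1.089, -0.019], TCP at [0.271, -0.563, 0.253] pointing down, gripper open.
Joint ranges: [-3, 3], [-0.9, 2.11], [0.09, 2.58], [-1.31, 4.45], [0.11, 2.69], [-2.54, 2.54]. Speed limits (rad/s): [2.39, 2.39, 3.01, 3.14, 3.14, 3.14].

INTERFACE

Orientations are given as a rotation vector (axis times angle).
In Python, from rig import manip gives the robot as it stands. The module is installed in compiled form; this text tells all that it offers. Calls block until the motion is done:
- manip.move_to(position, orientation): joint-space move of the TCP to a pose.
- manip.servo_line(position, orientation=None, rate=0.15): straight line of the TCP; orientation=None keeps the orientation; rate is the mean speed in m/s.
- manip.set_joints(angles): joint-space move.
- manip.command_gripper(opening, f_grip=None): finger opening in m; f_grip is the grip in N (None keeps the last); returns when the fingers have stopped.
- manip.hold(seconds).
- manip.solve_ik(position, orientation): joint angles nearest the present ones, or None.
- manip.camera(name): name is "side" or "top"; returns a dict with "image" (420x560x3 uint8, red, green, blue), "fx", "fy", "cx", "cy" (pixels), "cam_to_world" (4x4, takes a point from camera to world coordinates). Camera axes: x right, y down, z forward; pixel columns grow to the right and rows downward; lengths in m; the calibration is good to about 2 mm. A picture is of the moment at which its call begins. There is no depth.
A pose or a line that the arm cannot do raises manip.IKError and nothing moves.
- manip.sign_off(): hands the job in; it is judged then, once.
Readings, each from a call of its own:
- manip.get_time(): time.
- manip.get_joint_positions(): joint angles.
- manip.get_joint_vel(): joint speeds.
- manip.get_tau(): joint torques, N m.
- manip.get_position(): TCP position.
- manip.get_ee_rot(): TCP orientation.
- manip.get_contact_force(): force on the tool from outside, world axes, zero at the start.
- manip.get_torque(): the same for the moment, N m.
- manip.get_width(): finger opening in m.
- manip.get_grip_force(): force on a finger pad.
Only numpy, scipy, OpenCV 4.12 (cv2) and the standard library are available. Lean on these libraries where they do the work, as an engineer would, in place of code of your own. Each camera call takes 0.05 s, during which the arm holds its last target. There are 200 camera calls.

TASK

The centrifuge rotor has been washed; put it back on its drive in the open centrifuge. Turn it until its three keyholes match the three studs, let it slide fully home, then twist it clockwise until the spring lock pin snaps up into it, and let go. Never force it, set it down softly, and leave the other things where they are.

Things in the scene. Friction and masses are not known exactly. Their poses are not given: they have to be found in the camera images.
- rotor: Round aluminium rotor, 120 mm across, rim 20 mm high, 0.3 to 0.5 kg, lying on a mat. Origin: centre of its flat underside, z up. Its black grip bar on top runs along x: 44 long, 12 wide, from 27.5 to 55 mm over the underside, on a collar 31 mm across. 3 wide holes, 16 mm, lie 32 mm from the axis at 0 (+x), 120 and 240 deg; see rotor_web.
- rotor_web (a point): Point on the rotor's axis, on top of its 6 mm thick web, axes as the rotor's. Seen from above each wide hole runs on anticlockwise as a 10 mm wide slot on the same 32 mm circle, ending 24 deg (centre) from the hole. 10 mm holes for the lock pin at 85, 205, 325 deg. Centre bore 15 mm, open to 24 mm above the underside.
- drive_seat (a point): Centre of the drive plate's upper face (76 mm wide) in the chamber, where the rotor's underside seats; axes as the centrifuge's. Spindle 12 mm thick, tapered tip 20 mm up. 3 studs 120 deg apart at radius 32 mm: shank 7 mm, head 13 mm wide from 8.5 to 13.8 mm up, edges bevelled. The drive stands at any angle, NOT given: see or feel it. Rubber mounts give 1 mm per 5 N; its brake slips at 0.8 N m.
- lock_pin (a joint): Travel in m of the brass spring pin, 7 mm wide, in the drive plate at radius 32 mm midway between two studs: 0 = up, 5 mm proud of the plate; about 0.005 = pushed flush by the rotor's web (about 1 to 2.5 N). It springs back to 0 when the seated rotor, twisted about 24 deg clockwise from above, brings a lock hole over it.
- centrifuge: White bench centrifuge, 232 x 200 x 88 mm, heavy, lid fixed open at the back (to about 0.26 m, its face 120 mm behind the spindle, leaning back). Origin: under the spindle on the worktop; x points to its back. Chamber round the drive 143 mm across, rim 24 mm above drive_seat.
- key_tool: Bystander: L-shaped steel hex key, 78 x 25 x 6 mm, between mat and centrifuge. Origin under its middle.
- balm_tin: Bystander: closed round grey tin, 56 mm across, 28 mm high. Origin under its middle.
- ointment_tube: Bystander: squeezed tube, 164 x 48 x 31 mm, right of the centrifuge. Origin under its middle.
- tablet_bottle: Bystander: white bottle, 48 mm across, 86 mm high, behind. Origin under its middle.
- sharps_pot: Bystander, fixed: yellow sharps bin with a red lid, 222 mm across, 180 mm high, at the left edge: pass above or beside it. Origin under its middle.

How it is judged:
By the outcome, as a careful person would: the job done as asked, in the order asked, and still so for the second after the job is handed in, with the robot touching nothing.
It also fails if it takes over 72 s, if anything falls off the work surface, if the arm or the gripper's body presses on something with over 40 N, if the wrist force passes 120 N, or if a joint passes its speed limit or range.

## Working session

There is one attempt and no reset: what is moved stays moved. The work goes in short steps, each a Python script; the robot and the scene stay as the last script left them, time stands still between calls to the robot, and variables do not carry over. Pictures are saved under pics/ and viewed, at most 10 in all, crops included, and the job is handed in when it is done.

```bash
mkdir -p pics; python3 - <<'E'
from rig import manip
import cv2,numpy as np
for n in("top","side"):
    c=manip.camera(n); cv2.imwrite(f"pics/{n}0.png",c["image"][:,:,::-1])
    print(n,c["fx"],c["fy"],c["cx"],c["cy"]);print(np.round(c["cam_to_world"],4).tolist())
print(manip.get_time(),manip.get_ee_rot(),manip.get_contact_force())
E
```

```text
top 480.89944217186024 480.89944217186024 283.93968647081624 208.1169007818481
[[-0.0237, -0.9963, 0.0826, 0.403], [-0.9996, 0.0226, -0.0142, 0.0598], [0.0123, -0.0829, -0.9965, 1.3605], [0.0, 0.0, 0.0, 1.0]]
side 443.0794792723402 443.0794792723402 280.6042141315032 210.5822711896049
[[-0.8502, -0.2336, 0.4718, -0.0038], [-0.5262, 0.3493, -0.7753, 0.9152], [0.0163, -0.9074, -0.4199, 0.5615], [0.0, 0.0, 0.0, 1.0]]
0.1 [-3.06148205e+00 -6.98789246e-01  5.08220935e-04] [-0.93829628 -0.18377677  0.1830763 ]
```

View pics/top0.png

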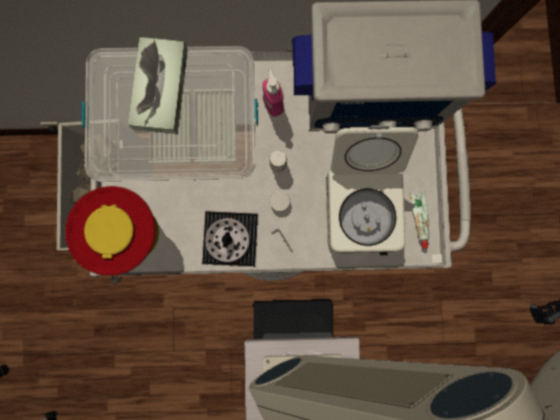

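View pics/side0.png

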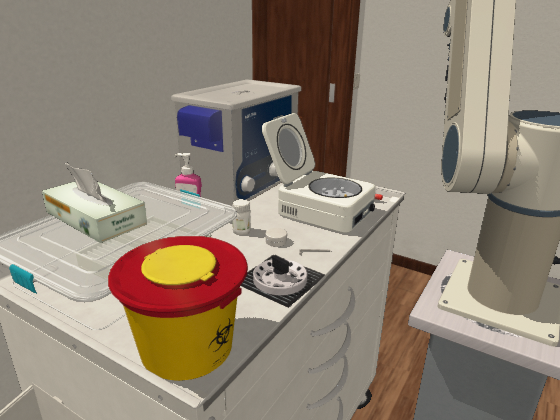

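The top view shows the rotor on its mat near (229,240) and the drive in the chamber near (368,216). The key lies at (283,238) and the tin at (280,202). The side view shows the rotor near (281,272) and the chamber near (335,187). I'll enlarge the rotor and chamber.

```bash
cat > h.py <<'E'
from rig import manip
import cv2,numpy as np
from scipy.spatial.transform import Rotation as R
def ray(c,u,v,z):
    T=c["cam_to_world"]; d=T[:3,:3]@np.array([(u-c["cx"])/c["fx"],(v-c["cy"])/c["fy"],1.]); o=T[:3,3]
    return o+d*(z-o[2])/d[2]
def proj(c,p):
    T=c["cam_to_world"]; q=T[:3,:3].T@(np.asarray(p)-T[:3,3]); return c["fx"]*q[0]/q[2]+c["cx"],c["fy"]*q[1]/q[2]+c["cy"]
def down(yaw):  # tool z down, tool y axis (closing line) at angle yaw in world
    y=np.array([np.cos(yaw),np.sin(yaw),0]); z=np.array([0,0,-1.]); x=np.cross(y,z)
    return R.from_matrix(np.c_[x,y,z]).as_rotvec()
def rectify(c,x0,y0,z,half,n=390):
    # orthographic-like view of plane z: image right=-y, up=+x
    g=np.linspace(-half,half,n,dtype=np.float32)
    T=c["cam_to_world"]
    P=np.stack([(x0-g)[:,None]+0*g[None],(y0-g)[None]+0*g[:,None],np.full((n,n),z)],-1)
    q=(P-T[:3,3])@T[:3,:3]
    return cv2.remap(c["image"],(c["fx"]*q[...,0]/q[...,2]+c["cx"]).astype(np.float32),(c["fy"]*q[...,1]/q[...,2]+c["cy"]).astype(np.float32),cv2.INTER_CUBIC)
E
python3 - <<'E'
from h import *
c=manip.camera("top")
r=ray(c,229,240,.02); d=ray(c,368,216,.07); print(r,d)
print(ray(c,365,241,.088),ray(c,330,250,.088),ray(c,404,250,.088),ray(c,329,175,.088),ray(c,404,174,.088))
a=rectify(c,r[0],r[1],.02,.075); b=rectify(c,d[0],d[1],.064,.085)
cv2.imwrite("pics/z1.png",np.hstack([a,b])[:,:,::-1])
E
```

```text
[0.42877093 0.19533197 0.02      ] [ 0.48358273 -0.18466166  0.07      ]
[ 0.41639684 -0.17076802  0.088     ] [ 0.39488307 -0.07732334  0.088     ] [ 0.39023804 -0.27319811  0.088     ] [ 0.59463464 -0.08096222  0.088     ] [ 0.59295563 -0.28221055  0.088     ]
```

View pics/z1.png

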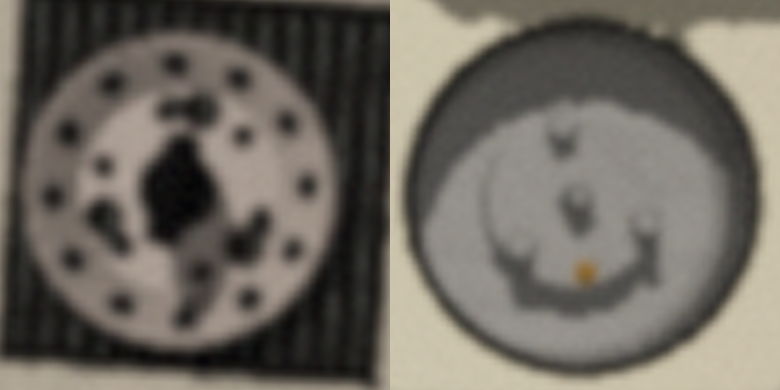

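The crop shows the rotor at left. Its wide holes are at about (203,110), (105,212) and (245,245), each with a slot running anticlockwise, and its bar is tilted about 13° from vertical. At right, the studs are at (563,135), (520,243) and (645,222), the spindle at (575,200) and the brass pin at (585,271). Next I'll fit the circles and sharpen the view.

```bash
python3 - <<'E'
from h import *
c=manip.camera("top")
def circ(z,x0,y0,half,lo,keep):
    im=rectify(c,x0,y0,z,half,600); g=cv2.cvtColor(im,cv2.COLOR_RGB2GRAY); s=2*half/599
    m=(g>lo) if keep=="b" else (g<lo); m=cv2.morphologyEx(m.astype(np.uint8)*255,cv2.MORPH_OPEN,np.ones((15,15)))
    cs,_=cv2.findContours(m,cv2.RETR_EXTERNAL,cv2.CHAIN_APPROX_NONE)
    k=max(cs,key=cv2.contourArea); k=cv2.convexHull(k); p=k[:,0,:].astype(float)
    A=np.c_[p,np.ones(len(p))]; q=np.linalg.lstsq(A,(p**2).sum(1),rcond=None)[0]; ctr=q[:2]/2; r=np.sqrt(q[2]+ctr@ctr)
    res=np.std(np.hypot(*(p-ctr).T)-r)*s
    return x0-(ctr[1]-299.5)*s, y0-(ctr[0]-299.5)*s, r*s, res
for z in(.02,.022,.024):print("rotor",z,np.round(circ(z,.4288,.1953,.075,85,"b"),4))
for lo in(150,170):print("chamber",np.round(circ(.088,.48,-.183,.08,lo,"d"),4))
a=rectify(c,.4288,.1953,.009,.045); b=rectify(c,.4836,-.1847,.0778,.045)
f=lambda i:cv2.normalize(i,None,0,255,cv2.NORM_MINMAX)
# brass pin
hsv=cv2.cvtColor(rectify(c,.4836,-.1847,.069,.045),cv2.COLOR_RGB2HSV); m=(hsv[...,1]>110)&(hsv[...,0]<30)
v,u=np.nonzero(m); s=.09/389; print("pin",.4836-(v.mean()-194.5)*s,-.1847-(u.mean()-194.5)*s,len(u))
cv2.imwrite("pics/z2.png",np.hstack([f(a),f(b)])[:,:,::-1])
E
```

```text
rotor 0.02 [4.304e-01 2.014e-01 6.040e-02 3.000e-04]
rotor 0.022 [4.303e-01 2.012e-01 6.030e-02 3.000e-04]
rotor 0.024 [4.304e-01 2.010e-01 6.020e-02 3.000e-04]
chamber [ 0.4889 -0.1833  0.0838  0.0058]
chamber [ 0.4934 -0.1807  0.0884  0.0048]
pin 0.4492025829354878 -0.1843168441669727 756
```

View pics/z2.png

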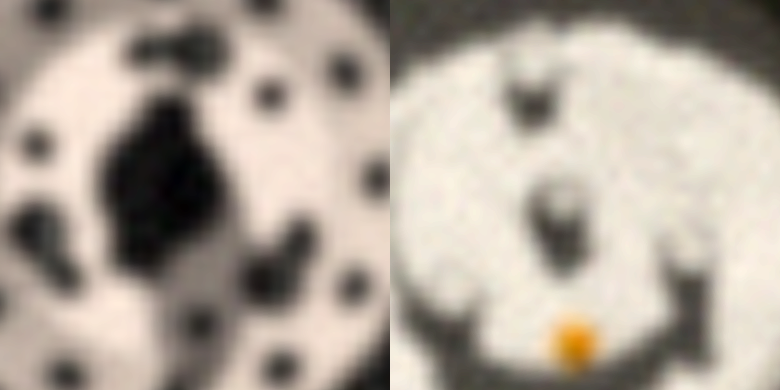

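The enlarged view gives a rotor yaw of about -12.7°, from hole pixels (203,48), (38,230) and (270,280). The drive stands at about +10.4°, from studs (533,65), (450,285) and (692,242). That puts the drive centre near (0.483,-0.179). I'll cross-check with the chamber circle, then run IK.

```bash
python3 - <<'E'
from h import *
def polarfit(c,z,x0,y0,r0,r1,sgn):
    for _ in range(3):
        half=.1; im=rectify(c,x0,y0,z,half,800); g=cv2.GaussianBlur(cv2.cvtColor(im,cv2.COLOR_RGB2GRAY).astype(np.float32),(0,0),4)
        s=2*half/799; P=cv2.warpPolar(g,(400,360),(399.5,399.5),400,cv2.WARP_POLAR_LINEAR)
        d=sgn*np.gradient(P,axis=1); a,b=int(r0/s),int(r1/s); rr=(a+np.argmax(d[:,a:b],axis=1))*s; t=np.deg2rad(np.arange(360)+.5)
        ok=(d[:,a:b].max(1)>.8)
        for _ in range(3):
            u,v=rr*np.cos(t),rr*np.sin(t); A=np.c_[2*u,2*v,np.ones(360)]; q=np.linalg.lstsq(A[ok],(rr**2)[ok],rcond=None)[0]
            r=np.sqrt(q[2]+q[0]**2+q[1]**2); e=np.hypot(u-q[0],v-q[1])-r; ok&=abs(e)<2.5*np.std(e[ok])+1e-4
        x0-=q[1]; y0-=q[0]
    return np.round([x0,y0,r,np.std(e[ok]),ok.sum()],4)
t=manip.camera("top"); sd=manip.camera("side")
for z in(.086,.088): print("chamber",z,polarfit(t,z,.483,-.1786,.063,.08,1),polarfit(sd,z,.483,-.1786,.063,.08,1))
for z in(.02,.022,.025): print("rotor",z,polarfit(t,z,.4303,.2012,.054,.068,-1),polarfit(sd,z,.4303,.2012,.054,.068,-1))
for k in(90,-90):
  for p,y in(((.4303,.2012,.06),-12.7),((.483,-.1786,.15),10.4),((.483,-.1786,.11),-17)):
    q=manip.solve_ik(p,down(np.deg2rad(y+k))); print(k,y,None if q is None else np.round(q,2))
E
```

```text
chamber 0.086 [ 4.810e-01 -1.793e-01  7.680e-02  6.000e-04  3.520e+02] [ 4.853e-01 -1.882e-01  7.750e-02  8.000e-04  2.640e+02]
chamber 0.088 [ 4.81e-01 -1.79e-01  7.67e-02  6.00e-04  3.52e+02] [ 4.838e-01 -1.851e-01  7.820e-02  8.000e-04  3.460e+02]
rotor 0.02 [4.305e-01 2.016e-01 6.070e-02 5.000e-04 3.480e+02] [4.334e-01 1.968e-01 6.010e-02 6.000e-04 2.650e+02]
rotor 0.022 [4.304e-01 2.014e-01 6.070e-02 5.000e-04 3.520e+02] [4.317e-01 1.996e-01 5.980e-02 7.000e-04 2.700e+02]
rotor 0.025 [4.304e-01 2.011e-01 6.050e-02 5.000e-04 3.530e+02] [4.293e-01 2.035e-01 5.950e-02 7.000e-04 2.700e+02]
90 -12.7 [ 0.41  0.54  2.06 -0.    0.54 -0.94]
90 10.4 [-0.38  0.42  1.94 -0.    0.78 -2.13]
90 -17 [-0.38  0.49  1.96  0.    0.7  -1.65]
-90 -12.7 [ 0.41  0.54  2.06 -0.    0.54  2.2 ]
-90 10.4 [-0.38  0.42  1.94 -0.    0.78  1.01]
-90 -17 [-0.38  0.49  1.96 -0.    0.7   1.49]
```

```bash
python3 - <<'E'
from h import *
o=down(np.deg2rad(-12.7-90)); p=np.array([.4304,.2013,0])
manip.command_gripper(.05)
manip.move_to(p+[0,0,.13],o)
f0=manip.get_contact_force(); print("f0",f0,manip.get_torque())
manip.servo_line(p+[0,0,.058],rate=.1)
print(manip.get_contact_force()-f0)
manip.command_gripper(.0,f_grip=40)
manip.hold(.3)
print("w",manip.get_width(),manip.get_grip_force(),manip.get_contact_force()-f0,manip.get_torque())
manip.servo_line(p+[0,0,.064],rate=.03); manip.hold(.3)
print(manip.get_contact_force()-f0)
manip.servo_line(p+[0,0,.19],rate=.15); manip.hold(.3)
print(manip.get_contact_force()-f0,manip.get_torque(),manip.get_width(),manip.get_time())
c=manip.camera("side"); cv2.imwrite("pics/g1.png",cv2.resize(c["image"][100:330,160:420],None,fx=2.3,fy=2.3,interpolation=2)[:,:,::-1])
E
```

```text
f0 [ 0.37960349 -0.2072462   0.25493169] [ 0.04705065  0.06293591 -0.066356  ]
[-0.34703792  0.05313185 -1.21466534]
w 0.011077141488393682 40.4698383808136 [-1.04279249 -0.54546284  6.28325879] [-0.05786927  0.13620909 -0.01973505]
[ 0.87793482  0.68573091 -3.87515968]
[-0.12489772 -0.16433234 -4.31723453] [-0.05208235 -0.02514653  0.00849568] 0.010901604464862396 7.0667
```

View pics/g1.png

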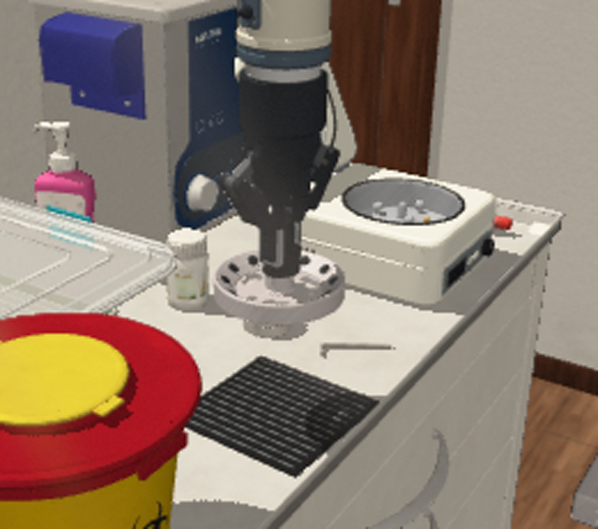

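The rotor is held level at (280,285) in the crop, above the mat, and weighs about 0.43 kg. I'll carry it over the drive and feel down.

```bash
cat >> h.py <<'E'
def feel(p,o,z1,fb,dz=.001,fmax=6,adapt=.0,rate=.02,log=1):
    """lower in steps until upward force > fmax; adapt: m per N lateral following"""
    p=np.array(p,float)
    while p[2]>z1+1e-6:
        p[2]=max(z1,p[2]-dz); manip.servo_line(p,o,rate=rate)
        f=np.mean([manip.get_contact_force() for _ in range(3)],0)-fb
        if log: print(np.round(p*1e3,1),np.round(f,1),np.round(manip.get_torque(),2))
        if f[2]>fmax: return p,False
        if np.hypot(f[0],f[1])>1.5: p[:2]+=adapt*f[:2]
    return p,True
E
python3 - <<'E'
from h import *
o=down(np.deg2rad(10.4-90)); p=np.array([.4818,-.1787,.19])
manip.servo_line([.45,.05,.2],rate=.25)
manip.servo_line(p,o,rate=.2); manip.hold(.3)
fb=np.mean([(manip.hold(.03),manip.get_contact_force())[1] for _ in range(5)],0); np.save("fb.npy",fb); print("fb",fb,manip.get_torque(),manip.get_position())
manip.servo_line([*p[:2],.143],rate=.08); print(manip.get_contact_force()-fb)
print(feel([*p[:2],.143],o,.130,fb,fmax=4), manip.get_time())
E
```

```text
fb [ 0.08405579 -0.00941435 -3.596669  ] [-0.0108432  -0.05025753  0.02634539] [ 0.48179702 -0.17858375  0.19005673]
[0.43032448 0.37434217 0.04407426]
[ 481.8 -178.7  142. ] [-0.3  0.2  0.9] [-0.02  0.01  0.04]
[ 481.8 -178.7  141. ] [0.2 0.  0.2] [-0.    0.04 -0.02]
[ 481.8 -178.7  140. ] [-0.9  0.5  0.1] [ 0.05  0.04 -0.01]
[ 481.8 -178.7  139. ] [-0.8 -0.3  0.6] [ 0.04  0.03 -0.03]
[ 481.8 -178.7  138. ] [-0.2 -0.3  0.6] [0.04 0.01 0.  ]
[ 481.8 -178.7  137. ] [ 0.3 -0.8 -0.5] [-0.05 -0.05  0.01]
[ 481.8 -178.7  136. ] [-0.   0.2 -0.4] [-0.02  0.02 -0.04]
[ 481.8 -178.7  135. ] [-0.5 -0.6  0.7] [-0.    0.03  0.06]
[ 481.8 -178.7  134. ] [-0.2  0.1  0.1] [-0.   -0.02  0.05]
[ 481.8 -178.7  133. ] [0.6 0.9 0.3] [ 0.01  0.03 -0.05]
[ 481.8 -178.7  132. ] [0.4 0.1 0.5] [ 0.04  0.05 -0.  ]
[ 481.8 -178.7  131. ] [-0.8  0.3  1. ] [ 0.07 -0.01 -0.02]
[ 481.8 -178.7  130. ] [-0.1 -0.6  0.2] [ 0.02  0.04 -0.02]
(array([ 0.4818, -0.1787,  0.13  ]), True) 13.6333
```

```bash
python3 - <<'E'
from h import *
o=down(np.deg2rad(10.4-90)); fb=np.load("fb.npy")
print(feel([.4818,-.1787,.130],o,.1105,fb,fmax=5,adapt=1e-4), manip.get_time())
E
```

```text
[ 481.8 -178.7  129. ] [ 0.4  0.1 -0. ] [ 0.03 -0.05 -0.  ]
[ 481.8 -178.7  128. ] [-0.4 -0.2 -0. ] [-0.01  0.01  0.03]
[ 481.8 -178.7  127. ] [ 0.3 -0.3  0.4] [ 0.03  0.06 -0.  ]
[ 481.8 -178.7  126. ] [-0.3  0.2  1.8] [0.   0.03 0.01]
[ 481.8 -178.7  125. ] [-0.   1.   1.4] [-0.01 -0.05  0.  ]
[ 481.8 -178.7  124. ] [-0.1  0.3  0.9] [ 0.01 -0.03  0.03]
[ 481.8 -178.7  123. ] [-0.9  0.4  1.5] [-0.03 -0.05 -0.03]
[ 481.8 -178.7  122. ] [ 0.8 -0.9  2.6] [ 0.   -0.02  0.06]
[ 481.8 -178.7  121. ] [-0.2 -0.6  3.5] [-0.05 -0.05  0.  ]
[ 481.8 -178.7  120. ] [-1.6  0.6  6.7] [ 0.05  0.15 -0.01]
(array([ 0.4818, -0.1787,  0.12  ]), False) 16.1333
```

The pin's spring force begins at TCP z=0.126 and there's firm contact at 0.120. That matches a 5 mm pin with the rotor fully home. Now the clockwise twist, watching the torque.

```bash
python3 - <<'E'
from h import *
fb=np.load("fb.npy"); p=np.array([.4818,-.1787,.1207])
manip.servo_line(p,rate=.01)
for d in [0,3,6,9,12,15,18,20,21,22,23,24,25,26]:
    manip.servo_line(p,down(np.deg2rad(10.4-d-90)),rate=.01); manip.hold(.15)
    F=[];M=[]
    for _ in range(5): F.append(manip.get_contact_force());M.append(manip.get_torque());manip.hold(.02)
    f=np.mean(F,0)-fb; m=np.mean(M,0); print(d,np.round(f,1),np.round(m,3),np.round(p*1e3,1))
    if abs(m[2])>.45: break
    if np.hypot(*f[:2])>1.5: p[:2]+=1e-4*f[:2]
print(manip.get_time(),manip.get_position(),manip.get_width())
E
```

```text
0 [-0.  -0.5  4.9] [-0.082 -0.075  0.002] [ 481.8 -178.7  120.7]
3 [-0.1 -0.2  5.1] [-0.039 -0.002 -0.056] [ 481.8 -178.7  120.7]
6 [-0.5 -0.1  4.6] [-0.002  0.033 -0.059] [ 481.8 -178.7  120.7]
9 [-0.3 -0.1  5.1] [-0.035  0.042 -0.077] [ 481.8 -178.7  120.7]
12 [ 0.  -0.2  4.4] [-0.067  0.015 -0.051] [ 481.8 -178.7  120.7]
15 [-0.5 -0.3  5. ] [-0.049  0.021 -0.036] [ 481.8 -178.7  120.7]
18 [ 0.3 -0.4  4.8] [-0.045 -0.023 -0.031] [ 481.8 -178.7  120.7]
20 [0.2 2.6 5.2] [ 0.576 -0.029 -0.158] [ 481.8 -178.7  120.7]
21 [-0.7  2.5  5.2] [ 0.536  0.052 -0.14 ] [ 481.8 -178.4  120.7]
22 [-0.4  0.5  4.5] [ 0.162  0.124 -0.015] [ 481.8 -178.2  120.7]
23 [-0.3 -0.8  4.7] [-0.114  0.095 -0.018] [ 481.8 -178.2  120.7]
24 [ 0.2 -0.7  4.6] [-0.14   0.01  -0.014] [ 481.8 -178.2  120.7]
25 [ 0.3 -0.7  4.6] [-0.096 -0.066 -0.022] [ 481.8 -178.2  120.7]
26 [-0.6 -2.1  4.4] [-0.423  0.093  0.097] [ 481.8 -178.2  120.7]
23.15 [ 0.48171612 -0.17827985  0.1206994 ] 0.011109388022312417
```

```bash
python3 - <<'E'
from h import *
fb=np.load("fb.npy"); p=np.array([.4817,-.1784,.1207])
for d in [26,27,28,29,30]:
    manip.servo_line(p,down(np.deg2rad(10.4-d-90)),rate=.01); manip.hold(.15)
    F=[];M=[]
    for _ in range(5): F.append(manip.get_contact_force());M.append(manip.get_torque());manip.hold(.02)
    f=np.mean(F,0)-fb; m=np.mean(M,0); print(d,np.round(f,1),np.round(m,3))
    if abs(m[2])>.3: break
print(manip.get_time())
c=manip.camera("top"); im=rectify(c,.482,-.179,.072,.085,560); cv2.imwrite("pics/t1.png",im[:,:,::-1])
E
```

```text
26 [-0.2 -1.4  4.7] [-0.237  0.055  0.078]
27 [-0.9 -1.4  4.9] [-0.354  0.137  0.314]
24.1167
```

View pics/t1.png

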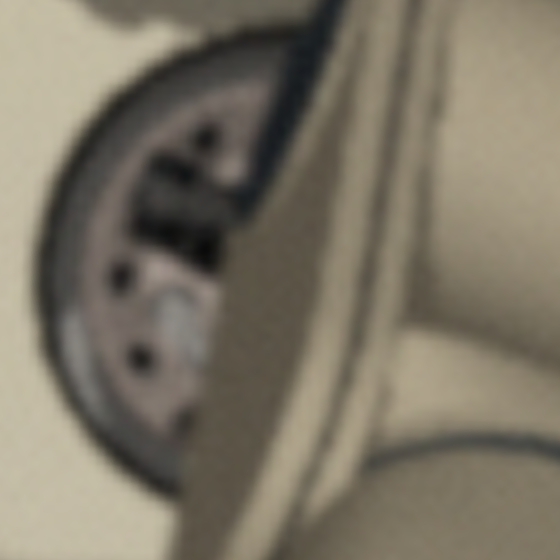

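The arm hides part of the chamber, but the rotor sits deep in it (visible at 100–230, 80–430). Torque rose at 27°, which is the expected slot-end stop. I'll ease back 1.5°, feel gently for the pin holding, then release, retreat and look.

```bash
python3 - <<'E'
from h import *
fb=np.load("fb.npy"); p=np.array([.4817,-.1784,.1207])
def go(d):
    manip.servo_line(p,down(np.deg2rad(10.4-d-90)),rate=.01); manip.hold(.15)
    F=[];M=[]
    for _ in range(5): F.append(manip.get_contact_force());M.append(manip.get_torque());manip.hold(.02)
    f=np.mean(F,0)-fb; m=np.mean(M,0); print(d,np.round(f,1),np.round(m,3)); return m[2]
for d in (25.5,24,23,22,21,20,19):
    if go(d)<-.2: break
go(d+1.5 if d>19 else 25)
manip.command_gripper(.04); manip.hold(.2); print("rel",manip.get_contact_force()-fb,manip.get_width())
manip.servo_line([.4817,-.1784,.2],rate=.1)
manip.move_to([.40,.12,.33],down(np.deg2rad(-90))); manip.hold(.2); print(manip.get_time())
c=manip.camera("top"); a=rectify(c,.482,-.179,.072,.075,400)
s=manip.camera("side"); b=cv2.resize(s["image"][155:235,270:390],(600,400),interpolation=2)
cv2.imwrite("pics/t2.png",np.hstack([a,b[:,100:500]])[:,:,::-1])
E
```

```text
25.5 [-0.6 -0.9  5. ] [-0.218  0.085  0.025]
24 [0.1 0.3 4.4] [ 0.033 -0.007  0.038]
23 [0.1 0.6 5.1] [ 0.117 -0.078  0.031]
22 [-0.3  0.6  5.1] [ 0.121 -0.032  0.017]
21 [-0.   2.7  4.7] [ 0.505 -0.09  -0.109]
20 [0.4 5.6 5.4] [ 0.991 -0.107 -0.195]
19 [0.4 7.1 5.3] [ 1.252 -0.119 -0.247]
25 [-0.4 -0.1  5. ] [0.053 0.06  0.017]
rel [0.88390523 0.07884957 2.95813763] 0.04003150876470137
31.0417
```

View pics/t2.png

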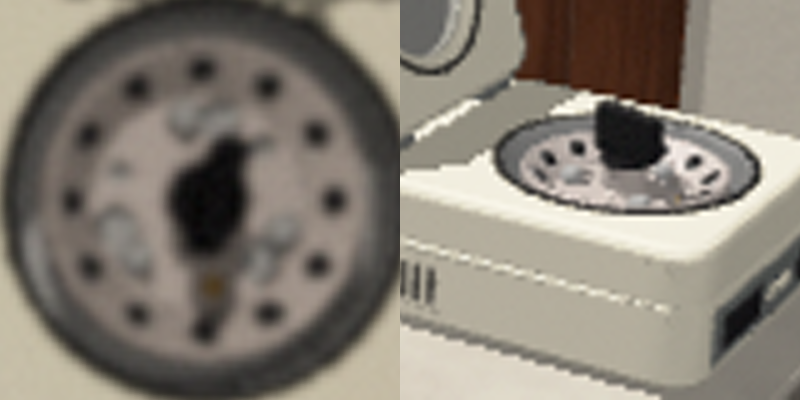

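Brass shows in the lock hole at (212,287), the stud heads sit at the slot ends, and the rotor lies level below the chamber rim. Turning it back met a one-sided hold at the pin, so it is locked. Handing in.

```bash
python3 -c "
from rig import manip
print(manip.sign_off(),manip.get_time())"
```

```text
the job is handed in; nothing more can be done
the job is handed in; nothing more can be done
```

The rotor is fully seated on its drive, twisted clockwise with the lock pin up in its hole, and released with the arm clear; I handed the job in at about 31 s.

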